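# Roll a mailing tube onto the flush scale and print its weight

### The arm

A 6-joint arm with a two-finger parallel gripper is mounted at the origin on the work surface. World frame = base frame: x ahead of the robot, y to its left, z up, the work surface at z = 0. Lengths are in m, angles in degrees, forces in N, time in s.
With the tool pointing down it reaches from about 0.2 to 0.875 m from the base axis. Payload 3.4 kg.
Tool frame: the origin (TCP) lies at the very end of the fingers, on their centre line; the grasp point (between the pads) lies 19 mm behind it; z points along the fingers, y is the line along which they close (so a half turn about z gives the same grasp; the last joint's range is limited). The gripper opens to 94 mm and grips with 3 to 60 N. Pads are 16 mm wide; open, the fingers measure 119 mm over their backs; the gripper's body (75 mm by 177 mm) begins 78 mm behind the grasp point.
Start: joints at [-75.459, 15.808, 86.224, -0, 77.962, -6.933], TCP at [0.211, -0.535, 0.205] pointing down, gripper open.
Joint ranges: [-165.64, 165.64], [-43.16, 119.46], [12.63, 154.43], [-67.54, 247.53], [6.08, 155.33], [-154.97, 154.97]. Speed limits (degrees/s): [147.25, 147.25, 180, 180, 180, 180].

### API

Orientations are given as [roll, pitch, yaw] about the fixed x, y, z axes, in that order (R = Rz(yaw) Ry(pitch) Rx(roll)).
In Python, from bench import bot gives the robot as it stands. The module is installed in compiled form; this text tells all that it offers.
- The arm moves only by the tool move_arm, never from a script. Its argument "motion" is a list of rows, each a list of 7 numbers: the shift along the tool's x, y, z in units of 0.15 m (1.0 is 0.15 m), then the turn, a rotation vector about the tool's x, y, z in units of 360 degrees (1.0 is 360 degrees), then the opening, from -1 (shut) to 1 (fully open). A call has 1 to 10 rows; each row is the pose to reach, as a shift and turn from the pose commanded when the call began, along the tool's axes at that moment, turning the shorter way round; what a row does not reach only later rows make up. A row lasts 1/12 s, in which the tool goes at most 41.7 mm and 7.16 degrees, less where a joint would pass 70% of its speed; a pose out of reach is approached as far as the arm can. A call with a number of a shift or a turn outside -1 to 1 is refused whole. A call with a gripper value outside its range is refused whole. The fingers move at their own pace and stop on an object; the grip force is fixed at half the most. Time passes only in rows, so rows that repeat a pose let the fingers close. It gives the time, the measured TCP pose, the force, the opening and the grip force at its end, in the units of the state.
- bot.observe(): the state, without advancing time (a new reading comes with each control period).
- bot.snapshot(name): name is "scene" or "top"; returns the picture (400x640x3 uint8, blue, green, red); there is no depth.
- bot.get_calibration(name): a dict with "K" (3x3 intrinsics, pixels), "rvec" (rotation vector, rad) and "tvec" (3), from world to camera coordinates, as OpenCV has them. Camera axes: x right, y down, z forward; pixel columns grow to the right and rows downward; lengths in m; the calibration is good to about 2 mm. A picture is of the moment at which its call begins. get_calibration takes no time and is no camera call.
- bot.job_done(): hands the job in; it is judged then, once.
The state is a dict: "clock": time; "joint_pos": joint angles; "dq": joint speeds; "effort": joint torques, N m; "ee_pos": TCP position; "eef_rot": TCP orientation; "force": force on the tool from outside, world axes, zero at the start; "wrist_torque": the same for the moment, N m; "width": finger opening in m; "finger_force": force on a finger pad.
Only numpy, scipy, OpenCV 4.12 (cv2) and the standard library are available. Lean on these libraries where they do the work, as an engineer would, in place of code of your own. Each camera call takes 0.05 s, during which the arm holds its last target. There are 200 camera calls.

### The job

Weigh the cardboard mailing tube lying on the packing deck: with your fingertips on top of it, roll it along the deck until it lies squarely across the middle of the steel weighing plate, take your hand off and let it come to rest. Only then press the big print key of the scale terminal right down and let it up again. The tube is only rolled from its top, never lifted or pushed from behind; leave it on the plate, and leave the two small keys and everything else alone.

Things in the scene. Friction and masses are not known exactly. Their poses are not given: they have to be found in the camera images.
- tube: closed cardboard mailing tube, 100 diameter, 220 long, 0.35 to 0.7 kg, lying across the deck left or right of the weighing plate; its top is 140 above the bench. Origin on its axis at mid length, x along the tube; y and z turn as it rolls. Rolls freely, stops within a few cm if let go slowly. Fingertips pressed on its top (5 to 10 N) carry the top along: the tube then travels half as far as they do
- plate: stainless weighing plate of the scale, 260 along its x (parallel to the tube) by 200 along its y (the way the tube rolls), let flush into the deck with a 3 gap all round; it does not move. Origin at the centre of the plate on bench level; the plate's top face is 40 above the origin, level with the deck
- deck: plywood packing deck, 360 along its x by 520 along its y, 40 high, standing on the bench, fixed, with the plate in its middle (same centre and axes as the plate). Origin at the centre of its underside, on bench level. Its y axis is the way the tube rolls
- terminal: grey scale terminal fixed on the bench left of the deck: key ledge 150 deep (x) by 180 wide (y), 45 high; display hump with ticket printer along its far side, 103 high, beginning 59 beyond the middle of the keys. Origin at the centre of its underside; its front faces -x. Seen from the front the big print key is at the right (-y), the two small keys at the left
- print_key (a joint): the print key, the one big white key, 36 by 44: 0 up, 0.005 m fully down; spring return, about 5 N to press fully
- print_key_top (a point): middle of the top face of the print key, 54 above the bench when it is up; x and y axes as the terminal's
- zero_key (a joint): small 18 by 18 white key in the middle of the ledge, 72 to the left of the print key; 0 up, 0.005 m down; not to be pressed
- tare_key (a joint): small 18 by 18 white key at the left end of the ledge, 108 to the left of the print key; 0 up, 0.005 m down; not to be pressed
- carton: small cardboard carton, 150 by 66 and 60 high, standing on the deck on the other side of the plate from the tube; origin at the centre of its underside; its x (150) lies along the tube's direction
- coupling: short grey plastic conduit coupling, 33 diameter, 45 high, standing on the far rim of the deck beyond the plate; origin at the centre of its underside
- tape_roll: roll of packing tape lying flat on the bench right of the deck, 110 diameter, 48 high; origin at the centre of its underside
- cement_tin: steel tin with paper label standing on the bench right of the deck, 68 diameter, 95 high; origin at the centre of its underside
- wall_box: open galvanised wall box on the bench left of the deck, 55 by 80 by 42 high; origin at the centre of its underside
- box_knife: grey box knife lying on the bench right of the deck, about 140 long, 16 high; origin under its handle
- lamp_carton: white lamp carton standing on the bench at the left rear, 55 by 55 by 100 high; origin at the centre of its underside

How it is judged:
By the outcome, as a careful person would: the job done as asked, in the order asked, and still so for the second after the job is handed in, with the robot touching nothing.
It also fails if it takes over 72 s, if anything falls off the work surface, if the arm or the gripper's body presses on something with over 40 N, if the wrist force passes 120 N, or if a joint passes its speed limit or range.

## Working session

There is one attempt and no reset: what is moved stays moved. The work goes in short steps, Python scripts to look and compute and a tool call to move; the robot and the scene stay as the last step left them, time stands still between calls to the robot, and variables do not carry over. Pictures are saved under pics/ and viewed, at most 10 in all, crops included, and the job is handed in when it is done.

Besides the shell and the picture viewer there is one more tool, called as name([rows], argument=value, ...), one row to a line, values as JSON. move_arm: Moves the arm, as the interface text tells. Shifts and turns lie within -1 to 1; 1 stands for 0.15 m of shift or 360 degrees of turn. Its arguments: {"type":"object","properties":{"motion":{"type":"array","items":{"type":"array","items":{"type":"number"}}}},"required":["motion"]}

```bash
mkdir -p pics
python3 - <<'E'
from bench import bot
import cv2
for n in("scene","top"):
    cv2.imwrite(f"pics/{n}0.png",bot.snapshot(n)); c=bot.get_calibration(n); print(n,c)
print(bot.observe())
E
```

```text
scene {'K': array([[443.57512988,   0.        , 314.11653102],
       [  0.        , 443.57512988, 204.52566556],
       [  0.        ,   0.        ,   1.        ]]), 'rvec': array([ 2.01882088,  1.54691721, -0.56527428]), 'tvec': array([-0.11007905, -0.35734612,  1.58240384])}
top {'K': array([[361.41922163,   0.        , 320.97701884],
       [  0.        , 361.41922163, 198.70909857],
       [  0.        ,   0.        ,   1.        ]]), 'rvec': array([ 2.17212291, -2.15593045,  0.09292693]), 'tvec': array([-0.03781026,  0.58036393,  1.17365815])}
{'clock': 0.1, 'joint_pos': array([-7.54572493e+01,  1.58439059e+01,  8.62863945e+01, -3.30353983e-03,
        7.79633813e+01, -6.93324010e+00]), 'dq': array([ 0.12571665, -0.14917067, -0.05438496, -0.05878867,  0.02529976,
        0.11094332]), 'effort': array([ 1.51209686e-03, -4.05452478e+01, -2.37782317e+01,  7.04349903e-02,
        3.00220423e-02, -4.51518724e-05]), 'ee_pos': array([ 0.21035541, -0.53459386,  0.20470311]), 'eef_rot': array([-1.79906613e+02, -8.10240876e-03,  2.14766758e+01]), 'force': array([-0.41623316,  0.46119108, -0.02242588]), 'wrist_torque': array([0.06755561, 0.02319437, 0.01915751]), 'finger_force': 0.0, 'width': 0.09420201698263966}
```

View pics/top0.png

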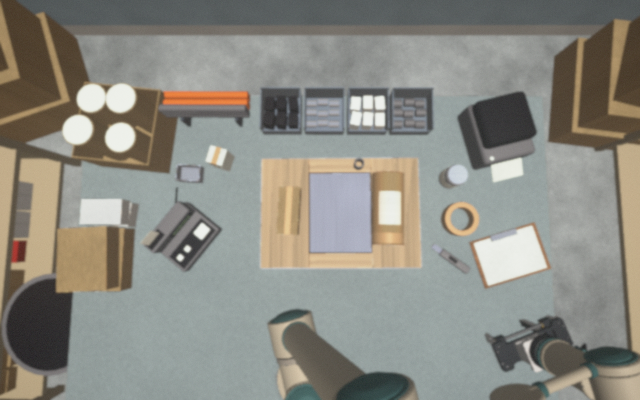

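View pics/scene0.png

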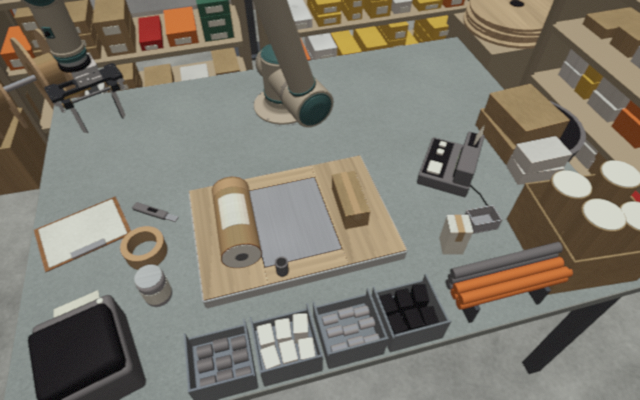

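The top view shows the deck at px (260..421,158..268), the plate centred near (340,212), the tube at (388,208) on the right (-y), the carton at (288,210) and the terminal at (185,237), turned. The print key is probably the large white patch at (202,230).

```bash
cat > h.py <<'E'
import cv2,numpy as np
from bench import bot
def ray(n,px,z):
    c=bot.get_calibration(n);R=cv2.Rodrigues(c["rvec"])[0];C=-R.T@c["tvec"]
    p=cv2.undistortPoints(np.float64(px).reshape(-1,1,2),c["K"],None).reshape(-1,2)
    d=np.c_[p,np.ones(len(p))]@R
    return (C+d*((z-C[2])/d[:,2])[:,None]).round(4)
def proj(n,P):
    c=bot.get_calibration(n);return cv2.projectPoints(np.float64(P).reshape(-1,1,3),c["rvec"],c["tvec"],c["K"],None)[0].reshape(-1,2).round(1)
def comps(mask,amin=15):
    return [(cv2.contourArea(k),cv2.minAreaRect(k)) for k in cv2.findContours(mask,cv2.RETR_EXTERNAL,cv2.CHAIN_APPROX_NONE)[0] if cv2.contourArea(k)>amin]
E
python3 - <<'E'
from h import *
im=cv2.imread("pics/top0.png")
for nm,(x0,x1,y0,y1) in dict(deck=(255,427,150,275),term=(140,226,180,275)).items():
    s=4 if nm=="deck" else 6
    cv2.imwrite(f"pics/{nm}.png",cv2.resize(im[y0:y1,x0:x1],None,fx=s,fy=s,interpolation=cv2.INTER_CUBIC))
b,g,r=[im[...,i].astype(int) for i in range(3)]
roi=np.zeros(b.shape,np.uint8);roi[165:265,300:380]=1
m=((b>r+8)*roi*255).astype(np.uint8)
for a,q in comps(m): 
    bp=cv2.boxPoints(q);print("plate",a,q,ray("top",[q[0]],.04),ray("top",bp,.04).tolist())
roi[:]=0;roi[200:265,150:222]=1
m=((np.minimum(np.minimum(b,g),r)>170)*roi*255).astype(np.uint8)
for a,q in comps(m,4):print("key",a,q,ray("top",[q[0]],.054))
hs=cv2.cvtColor(im,cv2.COLOR_BGR2HSV)
for p in [(388,208),(388,180),(388,240),(380,240),(400,240),(410,240),(375,240),(370,240),(288,210),(200,231)]:print(p,im[p[1],p[0]],hs[p[1],p[0]])
E
```

```text
plate 4479.5 ((340.0, 212.5), (77.0, 60.0), 90.0) [[ 0.5345 -0.0964  0.04  ]] [[0.6617, 0.0035, 0.04], [0.6628, -0.1953, 0.04], [0.4102, -0.194, 0.04], [0.4085, 0.0007, 0.04]]
key 21.5 ((179.75001525878906, 257.2500305175781), (5.656853675842285, 4.949747085571289), 45.0) [[0.3855 0.4195 0.054 ]]
key 21.0 ((187.0, 248.50001525878906), (4.949747085571289, 4.949747085571289), 45.0) [[0.4137 0.3973 0.054 ]]
key 136.5 ((201.2500457763672, 230.7500457763672), (11.31370735168457, 13.435027122497559), 45.0) [[0.4711 0.3534 0.054 ]]
(388, 208) [232 238 236] [ 40   6 238]
(388, 180) [110 151 178] [ 18  97 178]
(388, 240) [148 198 229] [ 19  90 229]
(380, 240) [116 157 194] [ 16 103 194]
(400, 240) [118 160 197] [ 16 102 197]
(410, 240) [137 173 199] [ 17  79 199]
(375, 240) [ 98 130 159] [ 16  98 159]
(370, 240) [168 159 160] [123  14 168]
(288, 210) [149 200 229] [ 19  89 229]
(200, 231) [237 241 239] [ 45   4 241]
```

View pics/deck.png

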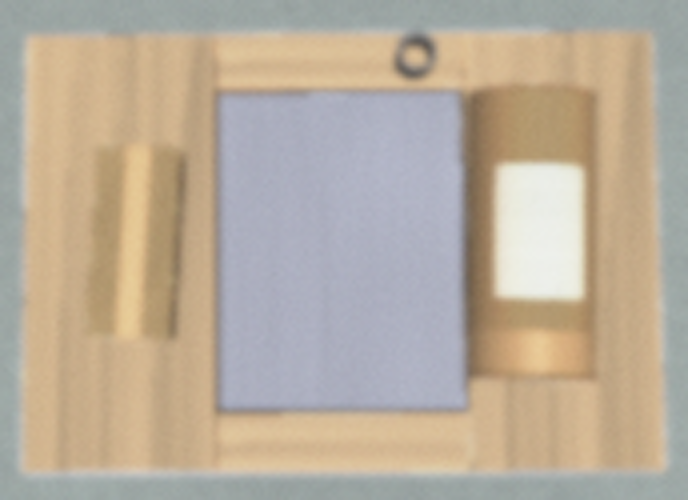

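View pics/term.png

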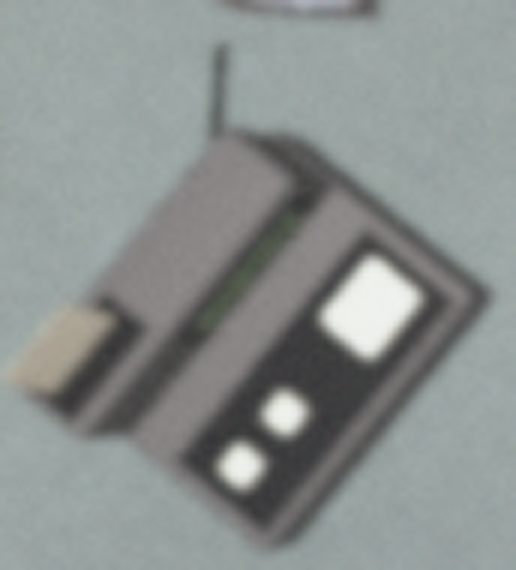

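The crops show clear deck and plate corners, the tube with silhouette px ≈ (470..597, 85..378) in the 4x crop, and the print key as the big white patch. I'll compute poses next.

Run:
```python
from h import *
o=np.array([255,150])
f=lambda p:np.array(p)/4.+o-.375
D=ray("top",f([(25,34),(653,34),(666,471),(22,471)]),.04);P=ray("top",f([(218,93),(463,93),(468,409),(218,410)]),.04)
for Q in(D,P):
    print(Q.tolist(),Q.mean(0)); 
    for a,b in((3,0),(2,1)):
        d=Q[b]-Q[a];print("yaw x-axis",np.degrees(np.arctan2(d[1],d[0])))
c=bot.get_calibration("top");R=cv2.Rodrigues(c["rvec"])[0];C=-R.T@c["tvec"];print("cam",C)
# tube silhouette: tangent rays in y-z plane, axis z=.09 r=.05
im=cv2.imread("pics/top0.png").astype(float)
sat=cv2.cvtColor(im.astype(np.uint8),cv2.COLOR_BGR2HSV)[...,2].astype(float)
for row in(180,195,210,225,237):
    L,Rr=ray("top",[(372.2,row),(404.0,row)],.0)
    # bisector of the tangent rays passes through axis (y-z plane)
    u=[(q-C)[1:]/np.linalg.norm((q-C)[1:]) for q in(L,Rr)];b=u[0]+u[1];t=(.09-C[2])/b[1]
    h=np.arccos(u[0]@u[1])/2; print(row,"axis y",C[1]+b[0]*t,"diam",2*np.sin(h)*np.linalg.norm(b*t),"x",ray("top",[(388,row)],.14)[0][0])
print("tube far end",ray("top",f([(533,86)]),.13),"near",ray("top",f([(533,378)]),[.13]))
# edge profile for rows
for row in(180,195,225,237):print(row,sat[row,366:380].astype(int),sat[row,398:410].astype(int))
print(proj("scene",[D.mean(0)]))
s=cv2.imread("pics/scene0.png")[165:280,185:300];cv2.imwrite("pics/sc.png",cv2.resize(s,None,fx=5,fy=5,interpolation=cv2.INTER_CUBIC))
```

```text
[[0.7143, 0.1682, 0.04], [0.7171, -0.3543, 0.04], [0.3594, -0.3581, 0.04], [0.3545, 0.1618, 0.04]] [ 0.536325 -0.0956    0.04    ]
yaw x-axis 1.0190503675204718
yaw x-axis 0.6086546606968154
[[0.6654, 0.0064, 0.04], [0.6666, -0.1966, 0.04], [0.4074, -0.1992, 0.04], [0.4049, 0.0035, 0.04]] [ 0.536075 -0.096475  0.04    ]
yaw x-axis 0.637815343787138
yaw x-axis 0.5747069085726662
cam [ 0.46148703 -0.05012259  1.224844  ]
180 axis y -0.24587400221931777 diam 0.09887661986265428 x 0.6278
195 axis y -0.24536873805181603 diam 0.09842876204600831 x 0.5821
210 axis y -0.24490901027631012 diam 0.09807120567200234 x 0.5369
225 axis y -0.24440368779750404 diam 0.09762316820881158 x 0.492
237 axis y -0.24403640358608858 diam 0.09726414254101047 x 0.4563
tube far end [[ 0.6568 -0.2389  0.13  ]] near [[ 0.435  -0.2367  0.13  ]]
180 [194 193 188 176 155 138 133 126 133 140 149 157 163 167] [178 177 174 169 166 168 183 197 205 210 211 207]
195 [199 198 198 192 159 131 122 126 133 143 152 164 185 215] [234 230 217 190 170 169 182 196 202 202 198 197]
225 [193 195 192 184 153 128 120 127 137 146 152 160 168 175] [200 196 187 174 168 168 181 190 191 189 192 195]
237 [194 193 194 188 167 144 133 136 150 159 165 176 184 189] [209 204 196 189 178 177 186 194 193 191 191 196]
[[290.2 217.8]]
```

View pics/sc.png

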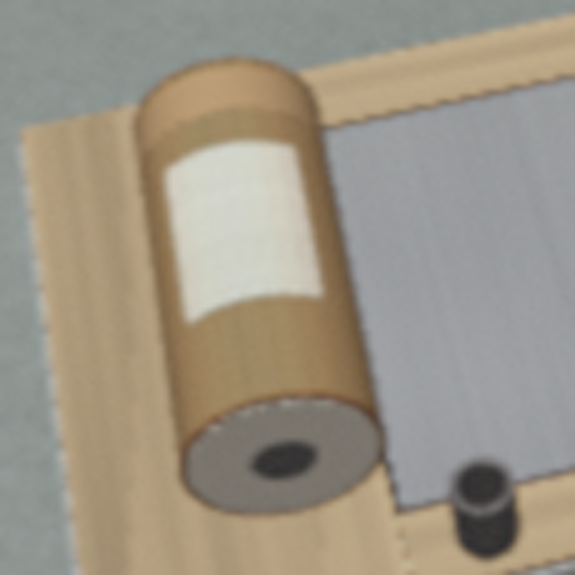

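The second crop agrees: the tube lies just right of the plate's edge, nearly parallel to it.

- **Tube axis:** y ≈ -0.245, mid x ≈ 0.545
- **Plate centre:** (0.536, -0.096), yaw ≈ +0.6°
- **Print key:** (0.471, 0.353)

Next I move above the tube with the fingers spread along it.

move_arm([
  [0.92, -0.311, 0, 0, 0, 0, 1],
  [0.92, -0.311, 0, 0, 0, 0, 1],
  [0.92, -0.311, 0, 0, 0, 0, 1],
  [0.92, -0.311, 0, 0, 0, 0, 1],
])

```text
clock: 0.43
ee_pos: [0.3242, -0.4378, 0.2051]
eef_rot: [-179.9, -0.1, 21.6]
force: [-0.4, -0.1, -0.0]
width: 0.0939
finger_force: 0.0
```

move_arm([
  [0.92, -0.311, 0, 0, 0, 0, 1],
  [0.92, -0.311, 0, 0, 0, 0, 1],
  [0.92, -0.311, 0, 0, 0, 0, 1],
  [0.92, -0.311, 0, 0, 0, 0, 1],
])

```text
clock: 0.77
ee_pos: [0.4359, -0.3438, 0.2051]
eef_rot: [-179.9, -0.1, 21.6]
force: [-0.2, -0.3, -0.3]
width: 0.0939
finger_force: 0.0
```

move_arm([
  [0.92, -0.311, 0, 0, 0, -0.192, 1],
  [0.92, -0.311, 0, 0, 0, -0.192, 1],
  [0.92, -0.311, 0, 0, 0, -0.192, 1],
  [0.92, -0.311, 0, 0, 0, -0.192, 1],
  [0.92, -0.311, 0, 0, 0, -0.192, 1],
  [0.92, -0.311, 0, 0, 0, -0.192, 1],
  [0.92, -0.311, 0, 0, 0, -0.192, 1],
  [0.92, -0.311, 0, 0, 0, -0.192, 1],
  [0.92, -0.311, 0, 0, 0, -0.192, 1],
  [0.92, -0.311, 0, 0, 0, -0.192, 1],
])

```text
clock: 1.6
ee_pos: [0.5443, -0.253, 0.2049]
eef_rot: [-179.9, -0.0, 90.9]
force: [0.1, 0.8, -0.3]
width: 0.0939
finger_force: 0.0
```

move_arm([
  [0, 0, 0.2, 0, 0, 0, 1],
  [0, 0, 0.38, 0, 0, 0, 1],
  [0, 0, 0.4, 0, 0, 0, 1],
  [0, 0, 0.41, 0, 0, 0, 1],
  [0, 0, 0.42, 0, 0, 0, 1],
  [0, 0, 0.427, 0, 0, 0, 1],
  [0, 0, 0.433, 0, 0, 0, 1],
  [0, 0, 0.433, 0, 0, 0, 1],
])

```text
clock: 2.27
ee_pos: [0.5451, -0.2537, 0.1416]
eef_rot: [179.9, 0.1, 90.6]
force: [-0.5, 0.4, -0.5]
width: 0.0941
finger_force: 0.0
```

move_arm([
  [0, 0, 0.003, 0, 0, 0, 1],
  [0, 0, 0.006, 0, 0, 0, 1],
  [0, 0, 0.006, 0, 0, 0, 1],
])

```text
clock: 2.52
ee_pos: [0.5448, -0.2535, 0.14]
eef_rot: [179.9, 0.0, 90.6]
force: [0.5, 0.1, 0.8]
width: 0.094
finger_force: 0.6
```

move_arm([
  [0, 0, 0.003, 0, 0, 0, 1],
  [0, 0, 0.006, 0, 0, 0, 1],
  [0, 0, 0.006, 0, 0, 0, 1],
])

```text
clock: 2.77
ee_pos: [0.5449, -0.2538, 0.1398]
eef_rot: [179.9, 0.1, 90.6]
force: [-1.3, -0.9, 5.4]
width: 0.0941
finger_force: 2.6
```

```bash
python3 -c "
from bench import bot
s=bot.observe();print(s['force'],s['wrist_torque'],s['ee_pos'])"
```

```text
[-1.26201323 -0.86502129  5.36245818] [-0.01970461  0.03221423  0.03325354] [ 0.54486503 -0.25381672  0.1398141 ]
```

move_arm([
  [0, 0, 0.004, 0, 0, 0, 1],
  [0.02, 0, 0.004, 0, 0, 0, 1],
  [0.05, 0, 0.004, 0, 0, 0, 1],
  [0.09, 0, 0.004, 0, 0, 0, 1],
  [0.13, 0, 0.004, 0, 0, 0, 1],
  [0.17, 0, 0.004, 0, 0, 0, 1],
  [0.21, 0, 0.004, 0, 0, 0, 1],
  [0.25, 0, 0.004, 0, 0, 0, 1],
  [0.27, 0, 0.004, 0, 0, 0, 1],
  [0.27, 0, 0.004, 0, 0, 0, 1],
])

```text
clock: 3.6
ee_pos: [0.5454, -0.2128, 0.1401]
eef_rot: [179.8, 0.1, 90.6]
force: [0.6, 0.5, 9.3]
width: 0.094
finger_force: 4.0
```

```bash
cat >> h.py <<'E'
def tube():
    im=bot.snapshot("top");g=cv2.GaussianBlur(im,(1,5),0)[...,2].astype(float)
    s=bot.observe();print(s['force'].round(1),s['wrist_torque'].round(2),s['ee_pos'].round(4))
    return im
E
python3 - <<'E'
from h import *
im=tube();cv2.imwrite("pics/t1.png",im)
cv2.imwrite("pics/t1c.png",cv2.resize(im[150:275,255:427],None,fx=4,fy=4,interpolation=cv2.INTER_CUBIC))
E
```

```text
[-0.1 -0.5  8.7] [-0.08  0.16 -0.04] [ 0.5454 -0.2131  0.1401]
```

View pics/t1c.png

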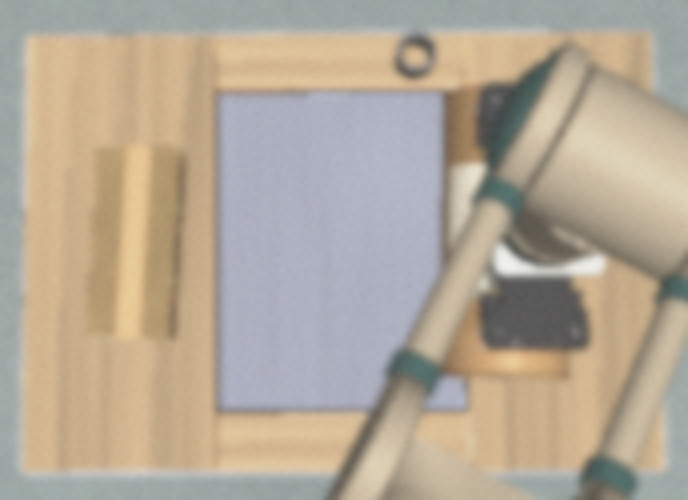

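The tube rolled as expected, about 20 mm (left edge from 470 to 445 in the crop), and is still square. I'll keep stroking.

move_arm([
  [0, 0, -0.02, 0, 0, 0, 1],
  [-0.03, 0, -0.07, 0, 0, 0, 1],
  [-0.12, 0, -0.07, 0, 0, 0, 1],
  [-0.16, 0, -0.06, 0, 0, 0, 1],
  [-0.16, 0, -0.03, 0, 0, 0, 1],
  [-0.16, 0, -0.02, 0, 0, 0, 1],
  [-0.16, 0, -0.012, 0, 0, 0, 1],
  [-0.16, 0, -0.006, 0, 0, 0, 1],
  [-0.16, 0, 0, 0, 0, 0, 1],
  [-0.16, 0, 0, 0, 0, 0, 1],
])

```text
clock: 4.48
ee_pos: [0.5439, -0.2372, 0.1392]
eef_rot: [-180.0, 0.1, 90.6]
force: [-2.2, 0.1, 7.6]
width: 0.0939
finger_force: 3.5
```

move_arm([
  [0.02, 0, 0, 0, 0, 0, 1],
  [0.06, 0, 0, 0, 0, 0, 1],
  [0.1, 0, 0, 0, 0, 0, 1],
  [0.14, 0, 0, 0, 0, 0, 1],
  [0.18, 0, 0, 0, 0, 0, 1],
  [0.22, 0, 0, 0, 0, 0, 1],
  [0.26, 0, 0, 0, 0, 0, 1],
  [0.3, 0, 0, 0, 0, 0, 1],
  [0.32, 0, 0, 0, 0, 0, 1],
  [0.32, 0, 0, 0, 0, 0, 1],
])

```text
clock: 5.32
ee_pos: [0.5446, -0.1883, 0.14]
eef_rot: [179.9, 0.1, 90.6]
force: [0.5, 0.1, 9.5]
width: 0.0942
finger_force: 4.7
```

move_arm([
  [0, 0, -0.02, 0, 0, 0, 1],
  [-0.03, 0, -0.07, 0, 0, 0, 1],
  [-0.12, 0, -0.07, 0, 0, 0, 1],
  [-0.16, 0, -0.06, 0, 0, 0, 1],
  [-0.16, 0, -0.03, 0, 0, 0, 1],
  [-0.16, 0, -0.02, 0, 0, 0, 1],
  [-0.16, 0, -0.012, 0, 0, 0, 1],
  [-0.16, 0, -0.006, 0, 0, 0, 1],
  [-0.16, 0, 0, 0, 0, 0, 1],
  [-0.16, 0, 0, 0, 0, 0, 1],
])

```text
clock: 6.15
ee_pos: [0.5437, -0.2131, 0.1391]
eef_rot: [-180.0, 0.1, 90.6]
force: [-3.4, -0.9, 6.1]
width: 0.0937
finger_force: 3.3
```

move_arm([
  [0.02, 0, 0, 0, 0, 0, 1],
  [0.06, 0, 0, 0, 0, 0, 1],
  [0.1, 0, 0, 0, 0, 0, 1],
  [0.14, 0, 0, 0, 0, 0, 1],
  [0.18, 0, 0, 0, 0, 0, 1],
  [0.22, 0, 0, 0, 0, 0, 1],
  [0.26, 0, 0, 0, 0, 0, 1],
  [0.3, 0, 0, 0, 0, 0, 1],
  [0.32, 0, 0, 0, 0, 0, 1],
  [0.32, 0, 0, 0, 0, 0, 1],
])

```text
clock: 6.98
ee_pos: [0.5444, -0.1643, 0.14]
eef_rot: [179.9, 0.1, 90.7]
force: [-0.9, 0.2, 10.2]
width: 0.0935
finger_force: 4.9
```

```bash
cat >> h.py <<'E'
def tan(im,rows,a,b):
    "tube left/right silhouettes: columns of strongest dark->bright steps are printed as raw V profile"
    v=im.astype(int).sum(2)//3
    for r in rows: print(r,a,v[r,a:b])
E
python3 - <<'E'
from h import *
im=bot.snapshot("top");cv2.imwrite("pics/t2.png",im)
tan(im,(176,180,237,240),345,395)
E
```

```text
176 345 [180 182 179 174 158 133 114 109 116 114 105  91  82  82  89  97 111 141
 168 187 195 193 194 192 179 163 138 137 162 180 183 182 181 183 182 180
 181 178 174 172 172 168 165 164 163 161 155 151 150 147]
180 345 [181 181 182 175 155 127 105 104 105  94  84  80  90  98 112 137 167 188
 199 202 201 201 195 174 146 141 161 183 194 196 195 192 191 190 190 190
 188 187 187 184 186 184 181 180 180 179 176 177 173 173]
237 345 [164 173 169 152 129 116 118 127 134 143 146 150 147 134 124 122 121 125
 130 135 141 141 136 129 128 124 123 119 120 120 122 121 115 109 104 106
 109 125 141 160 168 167 170 170 174 170 154 138 138 150]
240 345 [174 178 171 155 130 113 118 127 131 139 146 150 155 160 163 167 171 174
 181 186 192 195 194 191 185 180 175 174 172 168 162 160 158 149 142 140
 145 158 166 170 170 172 172 170 166 154 137 139 152 163]
```

```bash
cat >> h.py <<'E'
def axisL(col,row):
    c=bot.get_calibration("top");R=cv2.Rodrigues(c["rvec"])[0];C=-R.T@c["tvec"]
    a=ray("top",[(col,row)],.09)[0];d=a-C
    return a[0],a[1]-.05*np.hypot(d[1],d[2])/abs(d[2])
E
python3 - <<'E'
from h import *
for r,c0,c1 in((180,370.2,349.3),(237,370.2,348.6)):print(r,axisL(c0,r),axisL(c1,r))
E
```

```text
180 (np.float64(0.6351), np.float64(-0.2400767599957737)) (np.float64(0.6347), np.float64(-0.17370469379216472))
237 (np.float64(0.4556), np.float64(-0.23907140058375073)) (np.float64(0.4551), np.float64(-0.17159880078371914))
```

move_arm([
  [0, 0, -0.02, 0, 0, 0, 1],
  [-0.03, 0, -0.07, 0, 0, 0.003, 1],
  [-0.12, 0, -0.07, 0, 0, 0.005, 1],
  [-0.16, 0, -0.06, 0, 0, 0.005, 1],
  [-0.16, 0, -0.03, 0, 0, 0.005, 1],
  [-0.16, 0, -0.02, 0, 0, 0.005, 1],
  [-0.16, 0, -0.012, 0, 0, 0.005, 1],
  [-0.16, 0, -0.006, 0, 0, 0.005, 1],
  [-0.16, 0, 0, 0, 0, 0.005, 1],
  [-0.16, 0, 0, 0, 0, 0.005, 1],
])

```text
clock: 7.87
ee_pos: [0.5433, -0.1891, 0.139]
eef_rot: [-180.0, 0.1, 88.8]
force: [-1.7, -1.2, 6.3]
width: 0.094
finger_force: 3.3
```

move_arm([
  [0.02, 0, 0, 0, 0, -0.001, 1],
  [0.06, 0, 0, 0, 0, -0.002, 1],
  [0.1, 0, 0, 0, 0, -0.004, 1],
  [0.14, 0, 0, 0, 0, -0.006, 1],
  [0.18, 0, 0, 0, 0, -0.008, 1],
  [0.22, 0, 0, 0, 0, -0.009, 1],
  [0.26, 0, 0, 0, 0, -0.01, 1],
  [0.3, 0, 0, 0, 0, -0.01, 1],
  [0.32, 0, 0, 0, 0, -0.01, 1],
  [0.32, 0, 0, 0, 0, -0.01, 1],
])

```text
clock: 8.7
ee_pos: [0.5448, -0.1401, 0.14]
eef_rot: [179.9, 0.0, 92.4]
force: [-2.3, 0.7, 10.2]
width: 0.0941
finger_force: 5.3
```

Run:
```python
from h import *
im=bot.snapshot("top");cv2.imwrite("pics/t3.png",im)
tan(im,(176,180,237,240),335,355);tan(im,(240,),355,395)
```

```text
176 335 [180 180 180 179 181 177 167 136 102  84  86  91 104 125 157 179 191 193
 194 193]
180 335 [180 178 180 181 175 160 134 102  87  91 101 121 148 176 194 200 201 201
 198 185]
237 335 [171 176 176 179 174 159 137 118 118 126 135 143 145 145 138 128 121 121
 120 124]
240 335 [174 178 177 179 173 160 134 118 119 127 134 141 146 151 156 158 163 166
 171 177]
240 355 [185 188 192 191 192 191 186 180 176 172 169 170 165 160 157 151 141 138
 145 164 175 176 173 168 152 139 143 158 171 178 183 183 180 171 165 167
 169 166 166 170]
```

move_arm([
  [0, 0, -0.02, 0, 0, 0, 1],
  [-0.03, 0, -0.07, 0, 0, 0.005, 1],
  [-0.12, 0, -0.07, 0, 0, 0.01, 1],
  [-0.16, 0, -0.06, 0, 0, 0.01, 1],
  [-0.16, 0, -0.03, 0, 0, 0.01, 1],
  [-0.16, 0, -0.02, 0, 0, 0.01, 1],
  [-0.16, 0, -0.012, 0, 0, 0.01, 1],
  [-0.16, 0, -0.006, 0, 0, 0.01, 1],
  [-0.16, 0, 0, 0, 0, 0.01, 1],
  [-0.16, 0, 0, 0, 0, 0.01, 1],
])

```text
clock: 9.58
ee_pos: [0.5454, -0.165, 0.1389]
eef_rot: [-180.0, 0.1, 88.8]
force: [-2.5, -1.2, 6.7]
width: 0.094
finger_force: 3.2
```

move_arm([
  [0.02, 0, 0, 0, 0, -0.001, 1],
  [0.06, 0, 0, 0, 0, -0.002, 1],
  [0.1, 0, 0, 0, 0, -0.004, 1],
  [0.14, 0, 0, 0, 0, -0.006, 1],
  [0.18, 0, 0, 0, 0, -0.008, 1],
  [0.22, 0, 0, 0, 0, -0.009, 1],
  [0.26, 0, 0, 0, 0, -0.01, 1],
  [0.3, 0, 0, 0, 0, -0.01, 1],
  [0.33, 0, 0, 0, 0, -0.01, 1],
  [0.33, 0, 0, 0, 0, -0.01, 1],
])

```text
clock: 10.42
ee_pos: [0.5469, -0.1144, 0.14]
eef_rot: [179.9, 0.0, 92.4]
force: [-1.1, -1.3, 9.6]
width: 0.0942
finger_force: 5.3
```

Run:
```python
from h import *
im=bot.snapshot("top");cv2.imwrite("pics/t4.png",im)
tan(im,(176,180,237,240),325,345)
```

```text
176 325 [178 177 172 152 124  96  87  96 113 140 170 188 193 196 192 191 175 154
 136 143]
180 325 [175 166 140 109  89  92 105 130 160 185 197 202 201 199 195 177 145 139
 159 184]
237 325 [181 179 178 179 178 178 177 162 139 121 121 128 140 144 148 145 143 142
 146 152]
240 325 [180 181 182 180 179 179 177 161 138 119 121 127 136 142 148 152 157 160
 166 169]
```

move_arm([
  [0, 0, -0.02, 0, 0, 0, 1],
  [-0.03, 0, -0.07, 0, 0, 0.005, 1],
  [-0.12, 0, -0.07, 0, 0, 0.005, 1],
  [-0.16, 0, -0.06, 0, 0, 0.005, 1],
  [-0.16, 0, -0.03, 0, 0, 0.005, 1],
  [-0.16, 0, -0.02, 0, 0, 0.005, 1],
  [-0.16, 0, -0.012, 0, 0, 0.005, 1],
  [-0.16, 0, -0.006, 0, 0, 0.005, 1],
  [-0.16, 0, 0, 0, 0, 0.005, 1],
  [-0.16, 0, 0, 0, 0, 0.005, 1],
])

```text
clock: 11.3
ee_pos: [0.5475, -0.1396, 0.139]
eef_rot: [-180.0, 0.1, 90.6]
force: [-3.2, -0.1, 6.3]
width: 0.0939
finger_force: 3.3
```

move_arm([
  [0.02, 0, 0, 0, 0, 0, 1],
  [0.06, 0, 0, 0, 0, 0, 1],
  [0.1, 0, 0, 0, 0, 0, 1],
  [0.14, 0, 0, 0, 0, 0, 1],
  [0.18, 0, 0, 0, 0, 0, 1],
  [0.22, 0, 0, 0, 0, 0, 1],
  [0.26, 0, 0, 0, 0, 0, 1],
  [0.3, 0, 0, 0, 0, 0, 1],
  [0.33, 0, 0, 0, 0, 0, 1],
  [0.33, 0, 0, 0, 0, 0, 1],
])

```text
clock: 12.13
ee_pos: [0.5482, -0.0889, 0.14]
eef_rot: [179.8, 0.0, 90.6]
force: [-0.6, 0.5, 9.5]
width: 0.0938
finger_force: 5.0
```

move_arm([
  [0, 0, 0, 0, 0, 0, 1],
  [0, 0, 0, 0, 0, 0, 1],
  [0, 0, -0.02, 0, 0, 0, 1],
  [0, 0, -0.2, 0, 0, 0, 1],
  [0.2, 0, -0.3, 0, 0, 0, 1],
  [0.5, 0, -0.3, 0, 0, 0, 1],
  [0.8, 0, -0.3, 0, 0, 0, 1],
  [1, 0, -0.3, 0, 0, 0, 1],
  [1, 0, -0.3, 0, 0, 0, 1],
  [1, 0, -0.3, 0, 0, 0, 1],
])

```text
clock: 12.97
ee_pos: [0.5453, 0.062, 0.1827]
eef_rot: [-180.0, 0.0, 90.8]
force: [0.7, 0.1, -0.3]
width: 0.0941
finger_force: 0.0
```

move_arm([
  [0.2, 0, 0, 0, 0, 0, 1],
  [0.5, 0, 0, 0, 0, 0, 1],
  [0.8, 0, 0, 0, 0, 0, 1],
  [1, 0, 0, 0, 0, 0, 1],
  [1, 0, 0, 0, 0, 0, 1],
])

```text
clock: 13.38
ee_pos: [0.5444, 0.2148, 0.1826]
eef_rot: [-180.0, -0.2, 90.8]
force: [1.0, 0.2, 0.6]
width: 0.094
finger_force: 0.0
```

Run:
```python
from h import *
im=bot.snapshot("top");cv2.imwrite("pics/t5.png",im)
cv2.imwrite("pics/t5c.png",cv2.resize(im[150:275,255:427],None,fx=4,fy=4,interpolation=cv2.INTER_CUBIC))
tan(im,(176,180,195,225,237,240),318,334);tan(im,(176,180,195,225,237,240),348,372)
```

```text
176 318 [180 180 178 178 180 179 178 169 148 124 113 119 127 134 137 143]
180 318 [178 178 177 179 179 181 177 169 147 119 112 118 126 135 137 142]
195 318 [178 179 178 179 178 176 175 160 137 116 114 123 130 138 138 141]
225 318 [178 179 181 180 177 177 169 147 119 114 117 127 133 138 142 143]
237 318 [179 178 182 182 179 174 162 140 122 124 134 139 147 151 156 160]
240 318 [180 179 179 178 177 173 161 139 123 120 129 138 144 147 152 159]
176 348 [148 146 146 143 143 140 136 128 125 134 157 172 179 180 180 178 181 182
 181 179 175 158 149 161]
180 348 [145 146 144 144 141 140 134 125 125 133 157 174 180 182 181 181 179 183
 182 182 180 172 157 166]
195 348 [145 143 144 143 139 139 134 129 126 140 163 179 186 187 185 184 186 187
 189 190 188 183 167 166]
225 348 [147 145 142 144 139 138 132 126 131 154 175 181 180 184 181 182 180 181
 182 183 181 174 158 146]
237 348 [173 171 166 164 159 154 148 140 142 160 179 180 183 182 180 181 182 182
 183 184 184 179 167 152]
240 348 [172 166 165 161 156 151 145 137 141 160 179 186 183 184 184 182 179 183
 181 183 181 179 165 148]
```

View pics/t5c.png

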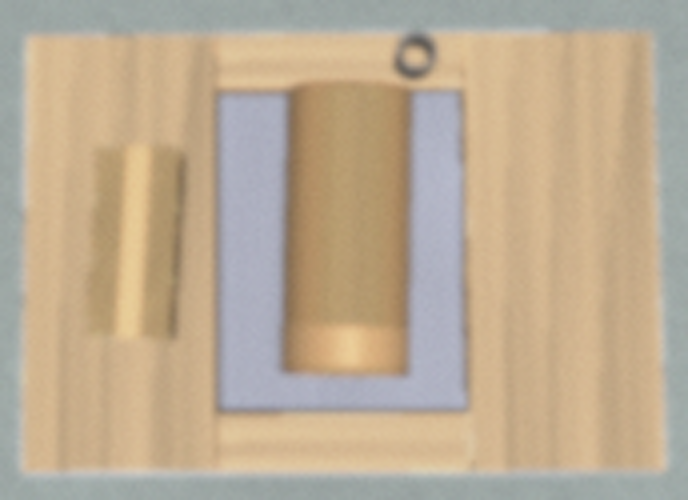

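The tube lies on the plate: crop silhouette columns 285..408 with the plate at 218..466, slightly turned. I'll compute the residual error.

Run:
```python
from h import *
c=bot.get_calibration("top");R=cv2.Rodrigues(c["rvec"])[0];C=-R.T@c["tvec"]
L=[]
for row,l,r in((180,326.05,357.6),(195,325.6,357.4),(225,324.9,356.7),(237,324.7,356.6)):
    q=ray("top",[(l,row),(r,row)],0.)
    u=[(k-C)[1:]/np.linalg.norm((k-C)[1:]) for k in q];b=u[0]+u[1];t=(.09-C[2])/b[1]
    x=ray("top",[((l+r)/2,row)],.14)[0][0];y=C[1]+b[0]*t;L.append((x,y));print(x,y)
s=np.polyfit(*np.array(L).T,1);print("yaw",np.degrees(s[0]),"y at .545",np.polyval(s,.545))
f=lambda p:np.array(p)/4.+[255,150]-.375
print(ray("top",f([(350,82),(346,375)]),.14))
```

```text
0.6269 -0.09980597187410245
0.5812 -0.09888053457706522
0.4909 -0.09694029116417795
0.4551 -0.09657038875454829
yaw -1.114714986898218 y at .545 -0.09817527061013244
[[ 0.6573 -0.0986  0.14  ]
 [ 0.4363 -0.0961  0.14  ]]
```

Position is within 2 mm, but there is about 1.7° of skew. I'll try one gentle twist from the top.

move_arm([
  [-0.25, 0, 0, 0, 0, 0, 1],
  [-0.5, 0, 0, 0, 0, 0, 1],
  [-0.8, 0, 0, 0, 0, 0, 1],
  [-1, 0, 0, 0, 0, 0, 1],
  [-1, 0, 0, 0, 0, 0, 1],
])

```text
clock: 13.85
ee_pos: [0.5455, 0.0519, 0.1828]
eef_rot: [-180.0, 0.3, 90.2]
force: [-0.4, 0.4, 0.0]
width: 0.0939
finger_force: 0.0
```

move_arm([
  [-0.25, 0, 0, 0, 0, 0.006, 1],
  [-0.5, 0, 0, 0, 0, 0.006, 1],
  [-0.8, 0, 0, 0, 0, 0.006, 1],
  [-1, 0, 0, 0, 0, 0.006, 1],
  [-1, 0, 0, 0, 0, 0.006, 1],
  [-1, 0, 0, 0, 0, 0.006, 1],
])

```text
clock: 14.35
ee_pos: [0.5467, -0.0928, 0.1828]
eef_rot: [-179.9, 0.0, 88.1]
force: [0.4, 0.1, 0.6]
width: 0.0942
finger_force: 0.0
```

move_arm([
  [-0.04, 0, 0.1, 0, 0, 0, 1],
  [-0.04, 0, 0.2, 0, 0, 0, 1],
  [-0.04, 0, 0.25, 0, 0, 0, 1],
  [-0.04, 0, 0.27, 0, 0, 0, 1],
  [-0.04, 0, 0.28, 0, 0, 0, 1],
  [-0.04, 0, 0.288, 0, 0, 0, 1],
  [-0.04, 0, 0.294, 0, 0, 0, 1],
  [-0.04, 0, 0.3, 0, 0, 0, 1],
  [-0.04, 0, 0.302, 0, 0, 0, 1],
  [-0.04, 0, 0.302, 0, 0, 0, 1],
])

```text
clock: 15.18
ee_pos: [0.5475, -0.0959, 0.1401]
eef_rot: [179.9, 0.1, 88.5]
force: [-2.4, -0.0, 8.2]
width: 0.0936
finger_force: 4.3
```

move_arm([
  [0, 0, 0, 0, 0, -0.002, 1],
  [0, 0, 0, 0, 0, -0.004, 1],
  [0, 0, 0, 0, 0, -0.006, 1],
  [0, 0, 0, 0, 0, -0.008, 1],
  [0, 0, 0, 0, 0, -0.01, 1],
  [0, 0, 0, 0, 0, -0.012, 1],
  [0, 0, 0, 0, 0, -0.014, 1],
  [0, 0, 0, 0, 0, -0.014, 1],
])

```text
clock: 15.85
ee_pos: [0.5476, -0.096, 0.1401]
eef_rot: [179.9, 0.1, 93.5]
force: [-2.7, 0.4, 9.0]
width: 0.0937
finger_force: 4.2
```

```bash
python3 -c "
from h import *
s=bot.observe();print(s['force'],s['wrist_torque'],s['ee_pos'],s['eef_rot'])
im=bot.snapshot('top');tan(im,(176,237,240),314,334)"
```

```text
[-2.66940465  0.37551501  9.04567195] [-0.00602774  0.65683184  0.00617197] [ 0.54760736 -0.09597358  0.14007537] [1.79895531e+02 7.99859877e-02 9.35176694e+01]
176 314 [178 178 175 170 147 118  93  89 102 125 155 180 190 191 194 192 182 164
 137 137]
237 314 [161 171 176 179 178 180 179 177 177 178 172 154 132 120 127 134 138 146
 150 151]
240 314 [173 179 180 180 178 180 179 176 179 178 172 156 132 122 122 133 139 142
 148 157]
```

move_arm([
  [0, 0, -0.01, 0, 0, 0, 1],
  [0, 0, -0.03, 0, 0, 0, 1],
  [0, 0, -0.2, 0, 0, 0, 1],
  [0.2, 0, -0.35, 0, 0, 0.01, 1],
  [0.5, 0, -0.35, 0, 0, 0.01, 1],
  [0.8, 0, -0.35, 0, 0, 0.01, 1],
  [1, 0, -0.35, 0, 0, 0.01, 1],
  [1, 0, -0.35, 0, 0, 0.01, 1],
])

```text
clock: 16.57
ee_pos: [0.5374, 0.0602, 0.1909]
eef_rot: [180.0, -0.2, 90.2]
force: [-0.3, 0.1, -0.2]
width: 0.0941
finger_force: 0.0
```

move_arm([
  [0.2, 0, 0, 0, 0, 0, 1],
  [0.5, 0, 0, 0, 0, 0, 1],
  [0.8, 0, 0, 0, 0, 0, 1],
  [1, 0, 0, 0, 0, 0, 1],
  [1, 0, 0, 0, 0, 0, 1],
  [1, 0, 0, 0, 0, 0, 1],
])

```text
clock: 17.07
ee_pos: [0.5385, 0.2051, 0.1902]
eef_rot: [180.0, 0.0, 90.1]
force: [-0.6, 0.3, 0.2]
width: 0.094
finger_force: 0.0
```

Run:
```python
from h import *
im=bot.snapshot("top");cv2.imwrite("pics/t6.png",im)
c=bot.get_calibration("top");R=cv2.Rodrigues(c["rvec"])[0];C=-R.T@c["tvec"]
v=im.astype(float).mean(2)
def half(row,a,b,rev):
    p=v[row,a:b+1]; p=p[::-1] if rev else p
    i=np.argmax(p<152); s=i-1+(p[i-1]-152)/(p[i-1]-p[i]); return b-s if rev else a+s
L=[]
for row in range(178,238,4):
    l=half(row,314,340,0)
    r=half(row,345,364,1)
    q=ray("top",[(l,row),(r,row)],0.);u=[(k-C)[1:]/np.linalg.norm((k-C)[1:]) for k in q];b=u[0]+u[1];t=(.09-C[2])/b[1]
    L.append((ray("top",[((l+r)/2,row)],.14)[0][0],C[1]+b[0]*t,l,r))
A=np.array(L);print(A.round(4));s=np.polyfit(A[:,0],A[:,1],1);print("yaw",np.degrees(s[0]),"y",np.polyval(s,.545))
print(bot.observe()["ee_pos"],bot.observe()["eef_rot"])
```

```text
[[ 6.331000e-01 -1.022000e-01  3.264384e+02  3.587059e+02]
 [ 6.208000e-01 -1.016000e-01  3.263158e+02  3.584426e+02]
 [ 6.086000e-01 -1.015000e-01  3.263784e+02  3.582857e+02]
 [ 5.964000e-01 -1.011000e-01  3.260972e+02  3.582941e+02]
 [ 5.843000e-01 -1.011000e-01  3.261358e+02  3.582537e+02]
 [ 5.721000e-01 -1.010000e-01  3.260000e+02  3.582941e+02]
 [ 5.600000e-01 -1.001000e-01  3.258400e+02  3.579091e+02]
 [ 5.479000e-01 -9.990000e-02  3.258657e+02  3.577042e+02]
 [ 5.359000e-01 -1.003000e-01  3.259483e+02  3.578676e+02]
 [ 5.238000e-01 -1.002000e-01  3.258143e+02  3.579104e+02]
 [ 5.118000e-01 -1.002000e-01  3.258030e+02  3.579062e+02]
 [ 4.999000e-01 -1.001000e-01  3.257838e+02  3.578500e+02]
 [ 4.879000e-01 -9.920000e-02  3.252429e+02  3.577761e+02]
 [ 4.760000e-01 -9.930000e-02  3.254000e+02  3.576944e+02]
 [ 4.641000e-01 -9.860000e-02  3.251471e+02  3.574545e+02]]
yaw -0.9807816974888028 y -0.10035362481271044
[0.53851596 0.20373066 0.19013072] [-1.79995997e+02  7.34459222e-02  8.99695592e+01]
```

The tube rests with its axis about 4 mm from the plate centre and under 2° of skew, which is good. Next is the print key.

move_arm([
  [0.25, -0.1, 0, 0, 0, 0, 0],
  [0.5, -0.25, 0, 0, 0, 0, -1],
  [0.8, -0.4, 0, 0, 0, 0, -1],
  [0.995, -0.45, 0, 0, 0, 0, -1],
  [0.995, -0.45, 0, 0, 0, 0, -1],
  [0.995, -0.45, 0, 0, 0, 0, -1],
  [0.995, -0.45, 0, 0, 0, 0, -1],
  [0.995, -0.45, 0, 0, 0, 0, -1],
  [0.995, -0.45, 0, 0, 0, 0, -1],
])

```text
clock: 17.87
ee_pos: [0.4723, 0.3514, 0.1903]
eef_rot: [180.0, 0.0, 89.7]
force: [-0.3, -0.1, -0.6]
width: 0.0377
finger_force: 0.0
```

move_arm([
  [0, 0, 0.2, 0, 0, 0, -1],
  [0, 0, 0.4, 0, 0, 0, -1],
  [0, 0, 0.6, 0, 0, 0, -1],
  [0, 0, 0.7, 0, 0, 0, -1],
  [0, 0, 0.7, 0, 0, 0, -1],
  [0, 0, 0.7, 0, 0, 0, -1],
])

```text
clock: 18.37
ee_pos: [0.4716, 0.3521, 0.0849]
eef_rot: [-179.9, 0.1, 89.8]
force: [-0.1, 0.3, 0.2]
width: 0.0008
finger_force: 0.0
```

Run:
```python
from h import *
im=bot.snapshot("scene");s=bot.observe();print(s["ee_pos"],s["eef_rot"],s["width"])
u,v=proj("scene",[[.471,.353,.06]])[0].astype(int);print(u,v)
cv2.imwrite("pics/k.png",cv2.resize(im[v-50:v+50,u-60:u+60],None,fx=6,fy=6,interpolation=cv2.INTER_CUBIC))
t=bot.snapshot("top").astype(int).mean(2);o=cv2.imread("pics/t6.png").astype(int).mean(2);print("tube change",abs(t-o)[170:245,315:365].max())
```

```text
[0.47245304 0.35284298 0.08606099] [ 1.79934906e+02 -2.55491494e-02  8.97941950e+01] 0.0006692256420249329
433 164
tube change 6.666666666666686
```

View pics/k.png

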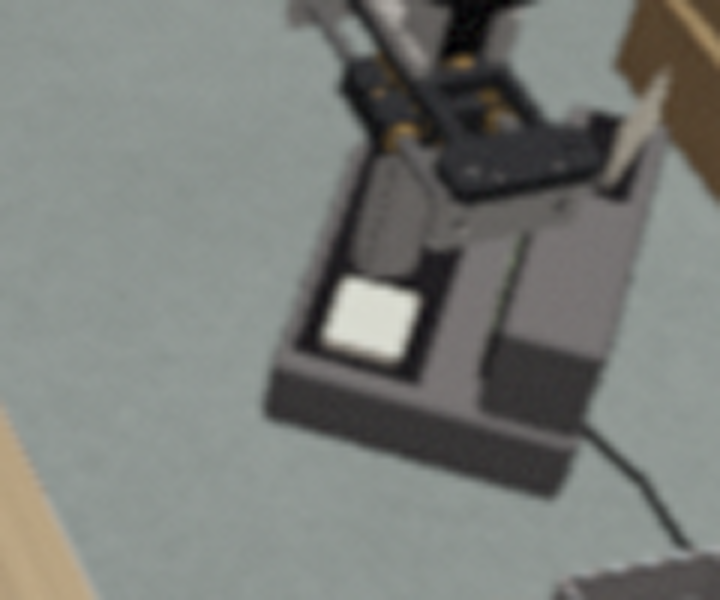

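The crop shows the fingertips at (388,268) above the print key, whose centre is at (370,318). The printer ticket sits clear at the right. I'll check the lateral alignment.

Run:
```python
from h import *
f=lambda x,y:(433-60+x/6-.4,164-50+y/6-.4)
print(ray("scene",[f(371,320)],.054),ray("scene",[f(388,272)],.085))
```

```text
[[0.4746 0.3542 0.054 ]] [[0.4734 0.3569 0.085 ]]
```

move_arm([
  [0, 0, 0.1, 0, 0, 0, -1],
  [0, 0, 0.18, 0, 0, 0, -1],
  [0, 0, 0.2, 0, 0, 0, -1],
  [0, 0, 0.215, 0, 0, 0, -1],
  [0, 0, 0.23, 0, 0, 0, -1],
  [0, 0, 0.245, 0, 0, 0, -1],
  [0, 0, 0.255, 0, 0, 0, -1],
  [0, 0, 0.26, 0, 0, 0, -1],
  [0, 0, 0.26, 0, 0, 0, -1],
])

```text
clock: 19.22
ee_pos: [0.472, 0.3535, 0.0491]
eef_rot: [179.9, -0.0, 89.9]
force: [-3.7, -2.1, 13.3]
width: 0.0004
finger_force: 6.7
```

move_arm([
  [0, 0, 0, 0, 0, 0, -1],
  [0, 0, 0, 0, 0, 0, -1],
  [0, 0, 0, 0, 0, 0, -1],
  [0, 0, -0.04, 0, 0, 0, -1],
  [0, 0, -0.1, 0, 0, 0, -1],
  [0, 0, -0.3, 0, 0, 0, -1],
  [0, 0, -0.6, 0, 0, 0, -1],
  [0, 0, -0.8, 0, 0, 0, -1],
  [0, 0, -0.8, 0, 0, 0, -1],
  [0, 0, -0.8, 0, 0, 0, -1],
])

```text
clock: 20.05
ee_pos: [0.4729, 0.3544, 0.1692]
eef_rot: [179.7, -0.2, 89.9]
force: [-0.6, 0.2, -0.6]
width: 0.0005
finger_force: 0.0
```

Run:
```python
from h import *
t=bot.snapshot("top").astype(int).mean(2);o=cv2.imread("pics/t6.png").astype(int).mean(2);d=abs(t-o)[170:245,315:365].max();print("tube change",d,bot.observe()["ee_pos"],bot.observe()["force"])
if d<12: print(bot.job_done())
```

```text
tube change 6.333333333333343 [0.47156994 0.35358695 0.16706772] [ 0.56863327  0.42518759 -0.03590728]
the job is handed in; nothing more can be done
None
```

The tube is at rest on the weighing plate, about 4 mm off centre and roughly 1.6° off square (one small twist from the top barely changed that); the print key was then pressed fully down and released, and the job was handed in at about 20 s.

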